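Refit the strainer cap of a forging press's hydraulic tank

ROBOT

A 6-joint arm with a two-finger parallel gripper is mounted at the origin on the work surface. World frame = base frame: x ahead of the robot, y to its left, z up, the work surface at z = 0. Lengths are in m, angles in rad, forces in N, time in s.
With the tool pointing down it reaches from about 0.3 to 0.875 m from the base axis. Payload 6.4 kg.
Tool frame: the origin (TCP) lies midway between the tips of the shut fingers; the grasp point (between the pads) lies 19 mm behind it (ctrl.tcp_to_grasp is the distance from the TCP to the grasp point, in m); z points along the fingers, y is the direction in which the jaws open and shut (so a half turn about z gives the same grasp; the last joint's range is limited). The gripper opens to 85 mm and grips with 20 to 120 N. Pads are 22 mm wide; open, the fingers measure 114 mm over their backs; the gripper's body (76 mm by 85 mm) begins 54 mm behind the grasp point. The pads swing forward as they close: fully open they stand 13 mm farther back than shut.
Start: joints at [1.025, 0.181, 1.607, -0, 1.354, -0.206], TCP at [0.192, 0.542, 0.198] pointing down, gripper open.
Joint ranges: [-2.99, 2.99], [-0.89, 2.07], [0.3, 2.58], [-1.14, 4.28], [0, 2.63], [-3.12, 3.12]. Speed limits (rad/s): [2.57, 2.57, 3.01, 3.14, 3.14, 3.14].

INTERFACE

Orientations are given as a unit quaternion [w, x, y, z].
In Python, from bench import monitor, imaging, order, spotter, ctrl gives the robot as it stands.
- The arm moves only by the shell command python3 -m pendant 'ROWS'. ROWS is JSON, a list that holds one entry, the list of rows, each a list of 5 numbers: the shift along the world's x, y, z in mm, then the turn about the world's z in degrees, then the finger opening in mm, from 0 to 85.4. A call has 1 to 8 rows; each row shifts and turns the commanded pose from where the row before left it; what a row does not reach is not made up. A row lasts 1/8 s, in which the tool goes at most 62.5 mm and 10.7 degrees, less where a joint would pass 70% of its speed; a pose out of reach is approached as far as the arm can. A call with a gripper value outside its range is refused whole. The fingers move at their own pace and stop on an object; the grip force is fixed at half the most. Time passes only in rows, so rows that do not move let the fingers close. It gives the time, the measured TCP pose, the force and the opening at its end, in the units of the state.
- monitor.get_obs(): the state, without advancing time (a new reading comes with each control period).
- imaging.camera(name): name is "scene" or "top"; returns a dict with "img" (420x560x3 uint8, red, green, blue), "vfov" (degrees; the focal length in pixels is half the picture's height over the tangent of half this angle, whatever the lens; pixels are square), "cx", "cy" (the principal point, pixels), "origin" and "orientation" of the camera in the world. Camera axes: x right, y down, z forward; pixel columns grow to the right and rows downward; lengths in m; the calibration is good to about 2 mm. A picture is of the moment at which its call begins. There is no depth.
- order.hand_in(): hands the job in, once; it reports no verdict.
Trained networks look in the newest picture that a camera, given by its name, has taken for a name from the list of things; names that differ only in an ending like _2 or _b are one class to them, and where a whole thing is asked for, a point or a joint stands for the part that bears it (a point fixed in the world has none). Each returns a list of dicts, best first, with "confidence" (0 to 1); they miss things now and then, are a little off and sometimes report something else, mostly with a low value. They report only what shows in the picture. A call takes as long as a camera call.
- spotter.recognise(camera, thing): "at" ([x, y, z] in m, in the coordinates of the camera as it stood for that picture, good to about 4 mm: the middle of the surface that is visible of it).
- spotter.tip_of(camera, thing): "at" ([x, y, z] in m, in the coordinates of the camera as it stood for that picture, good to about 4 mm: a listed point, or the origin of a listed thing).
The state is a dict: "time_s": time; "q": joint angles; "dq": joint speeds; "joint_efforts": joint torques, N m; "eef_pos": TCP position; "eef_rot": TCP orientation; "wrist_force": force on the tool from outside, world axes, zero at the start; "torque": the same for the moment, N m; "opening": opening from 0.0 (shut) to 1.0 (fully open).
Only numpy, scipy, OpenCV 4.12 (cv2) and the standard library are available. Lean on these libraries where they do the work, as an engineer would, in place of code of your own. Each camera call takes 0.05 s, during which the arm holds its last target. There are 200 camera calls.

TASK

The T-handled filler cap with its long oil strainer is lying on the rubber mat; it belongs in the filler neck on top of the press's hydraulic tank. Stand it upright on its foot on the mat and let go, so that you can take it again by the T-handle; then lower the strainer down the neck with its two lugs in the notches, push down against the spring seal, turn clockwise to the stop and let it rise, so that it is locked home. Leave the other loose things on the bench where they are.

Things in the scene. Friction and masses are not known exactly. Their poses are not given: they have to be found in the camera images.
- strainer_mid (a point): Filler cap with strainer, one rigid part, 160 mm long, 0.19 to 0.31 kg. This point: on its axis, 80 mm from either end. Own z: from foot to T-handle; own y: along the T-bar. It starts lying on the mat (4 mm thick) on a flat of its hexagon and the tube's foot: T-bar level, axis nearly level, handle end 5 degrees up. Lying, only the tube can be spanned, and all of the tube goes down the neck.
- strainer_foot (a point): Centre of the strainer's flat foot (31 mm wide, chamfered, weighted: it stands on it, but tips over beyond about 10 degrees). From here the plain round tube, 34 mm in diameter, runs 128 mm along own z up to the cap; lying, the tube's axis is about 17 mm above the mat here and 20 mm at 30 mm from the foot.
- strainer_tbar (a point): Centre of the T-bar: 92 mm long (own y), 16 mm wide (own x), 20 mm high, 140 to 160 mm from the foot. Below it a hexagonal cap, 58 mm across flats (flats face own x), corners 33 mm from the axis under the T-bar, 128 to 140 mm from the foot; its flat underside is 22 mm below this point.
- strainer_lugs (a point): Centre of the two lugs, on the axis, 117 mm from the foot. They stick out of the tube in line with the T-bar (own +y and -y) to 25 mm from the axis; each is 8 mm wide and 4 mm high, its top 9 mm below the cap's underside.
- filler (a point): Centre of the filler neck, level with the top of its aluminium flange (96 mm wide) on the tank's lid. z up, x away from the robot across the tank, y away from the motor. Bore 38 mm wide, open below. Two notches, 11 mm wide, reach out of the bore to 26.5 mm from the axis, towards +x and -x: with the T-bar along x the lugs pass down through them; otherwise the lugs land on this plane.
- filler_home (a point): Where the T-bar's centre is when the cap is locked home: on the neck's axis, 28 mm above filler. Pressed to 3 mm or more below home the lugs clear the 6 mm lip and the cap can turn clockwise (from above) by 75 degrees to a stop (3 degrees play); anticlockwise is blocked. There the lugs rise 3 mm into recesses: home. The T-bar then points 75 degrees clockwise of filler's x.
- seal (a joint): How far the black sprung seal ring round the filler is pressed down, m. Free (0) its top stands 11 mm above filler and bears on the cap's underside; 0.005 with the cap locked home, 0.008 or more for the cap to turn, 0.0105 at the bottom stop. Push needed (with the part's weight): 3 N to start, 7 N at 0.005, 9.5 N at 0.008, 11.5 N at the bottom.
- tank: Green steel hydraulic tank, fixed, 240 mm (x) by 400 mm (y), lid at 135 mm; origin under its centre. The filler is at x -20, y 125 mm of it. The motor and pump lie on its lid along x at y -105 mm, up to 290 mm above the bench; a small valve block with gauge stands at x 70, y 15 mm, up to 245 mm.
- mat: Black rubber mat on the bench, fixed, 330 mm (x) by 420 mm (y), 4 mm thick; origin under its centre. Most of it is free for standing the strainer cap up.
- hammer: Bystander: hammer with a wooden handle, lying on the bench near the robot-side edge of the mat, handle towards its own -x.
- wrench: Bystander: flat steel wrench lying on the robot-side edge of the mat, along its own x.
- plug: Bystander: steel hexagonal pipe plug, 36 mm wide, 30 mm high. Origin under its centre.
- adapter: Bystander: brass hexagonal adapter, 32 mm wide, 46 mm high, standing on the tank's lid. Origin under its centre.
- grease: Bystander: grease tin, 72 mm in diameter, 75 mm high. Origin under its centre.
- brush: Bystander: brush with a wooden handle, lying on the bench left of the mat, along its own x.

How it is judged:
By the outcome, as a careful person would: the job done as asked, in the order asked, and still so for the second after the job is handed in, with the robot touching nothing.
It also fails if it takes over 72 s, if anything falls off the work surface, if the arm or the gripper's body presses on something with over 40 N, if the wrist force passes 120 N, or if a joint passes its speed limit or range.

## Working session

There is one attempt and no reset: what is moved stays moved. The work goes in short steps, Python scripts to look and compute and a shell command to move; the robot and the scene stay as the last step left them, time stands still between calls to the robot, and variables do not carry over. Pictures are saved under pics/ and viewed, about 8 in all and at most 12, crops included, and the job is handed in when it is done.

```bash
mkdir -p pics; cat > h.py <<'E'
import numpy as np, cv2
from scipy.spatial.transform import Rotation as R
from bench import monitor, imaging, order, spotter, ctrl
def cam(n):
    c=imaging.camera(n); q=c["orientation"]; c["R"]=R.from_quat([q[1],q[2],q[3],q[0]]).as_matrix()
    c["f"]=c["img"].shape[0]/2/np.tan(np.radians(c["vfov"])/2); c["o"]=np.array(c["origin"]); return c
def W(c,p): return c["o"]+c["R"]@np.array(p)
def tip(c,n,t,f=None):
    r=(f or spotter.tip_of)(n,t)
    return [(W(c,d["at"]).round(4).tolist(),round(d["confidence"],2)) for d in r[:2]]
def save(c,name,crop=None,s=1):
    im=c["img"][...,::-1]
    if crop: im=im[crop[1]:crop[3],crop[0]:crop[2]]
    cv2.imwrite("pics/"+name,cv2.resize(im,None,fx=s,fy=s,interpolation=cv2.INTER_CUBIC))
def pix(c,P):
    v=c["R"].T@(np.array(P)-c["o"]); return c["cx"]+c["f"]*v[0]/v[2], c["cy"]+c["f"]*v[1]/v[2]
def plane(c,u,v,z):
    d=c["R"]@np.array([(u-c["cx"])/c["f"],(v-c["cy"])/c["f"],1]); return c["o"]+d*(z-c["o"][2])/d[2]
E
python3 - <<'E'
from h import *
a=[]
for n in("scene","top"):
    c=cam(n); a.append(c["img"]); print(n,c["o"],c["R"][:,2].round(2))
    for t in "strainer_mid strainer_foot strainer_tbar filler tank mat hammer wrench plug adapter grease brush".split(): print(t,tip(c,n,t))
    save(c,n+"0.png",s=1.4)
print(monitor.get_obs()); print(ctrl.tcp_to_grasp)
E
```

```text
scene [0.89405974 0.50770276 1.02101428] [-0.34 -0.41 -0.85]
strainer_mid [([0.4886, 0.2578, 0.0265], 0.85), ([0.6071, 0.48, 0.0031], 0.46)]
strainer_foot [([0.5024, 0.1748, 0.0181], 0.62)]
strainer_tbar [([0.4756, 0.3207, 0.0294], 0.71), ([0.4964, -0.1909, 0.1759], 0.47)]
filler [([0.4921, -0.1924, 0.1458], 0.74)]
tank [([0.496, -0.1911, 0.1699], 0.7), ([0.5483, -0.3078, 0.001], 0.63)]
mat [([0.5173, 0.2211, -0.0016], 0.93), ([0.6095, 0.4793, 0.0017], 0.56)]
hammer [([0.2711, 0.3586, 0.0028], 0.77), ([0.4894, 0.2599, 0.0302], 0.54)]
wrench [([0.3838, 0.166, 0.0058], 0.72), ([0.4933, -0.1917, 0.1429], 0.56)]
plug [([0.7561, 0.1566, 0.0057], 0.77)]
adapter [([0.5055, -0.3289, 0.1376], 0.66), ([0.5148, 0.2207, 0.0021], 0.37)]
grease [([0.7783, -0.0705, 0.003], 0.67)]
brush [([0.6067, 0.4826, 0.0015], 0.65), ([0.3819, 0.167, 0.0053], 0.49)]
top [0.46576823 0.09320954 1.18643944] [ 0.05 -0.01 -1.  ]
strainer_mid [([0.4866, 0.2532, 0.0307], 0.65)]
strainer_foot [([0.5031, 0.177, 0.0223], 0.76), ([0.7574, 0.155, 0.0045], 0.26)]
strainer_tbar [([0.4769, 0.3223, 0.0364], 0.94)]
filler [([0.4
[... 432 characters left out ...]
2, 0.4799, 0.0002], 0.96)]
{'time_s': 1.3, 'q': array([ 1.02467396e+00,  1.80806234e-01,  1.60699667e+00,  2.62313019e-06,
        1.35381325e+00, -2.06316651e-01]), 'dq': array([-0.00081235, -0.00205803, -0.00023992, -0.00117814, -0.00016832,
       -0.00096384]), 'joint_efforts': array([ 7.78106642e-05, -4.44822478e+01, -3.51682663e+01, -2.28248091e-04,
        5.72316621e-04, -4.15512250e-05]), 'eef_pos': array([0.19164696, 0.54213326, 0.19758656]), 'eef_rot': array([-5.50756155e-06,  1.69086886e-01,  9.85601149e-01, -1.04558609e-05]), 'wrist_force': array([-0.01298872, -0.16029501, -0.48345671]), 'torque': array([0.01828229, 0.00135698, 0.02906307]), 'opening': 1.0012103168555522}
0.0187
```

View pics/scene0.png

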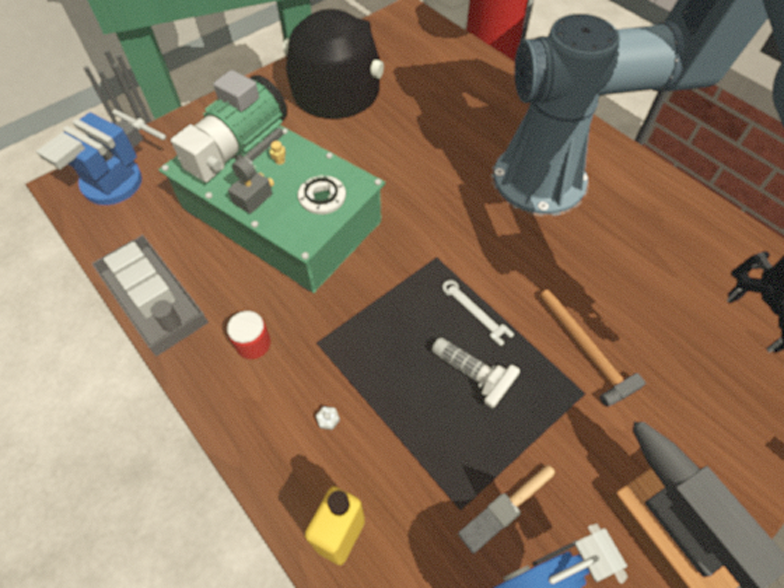

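View pics/top0.png

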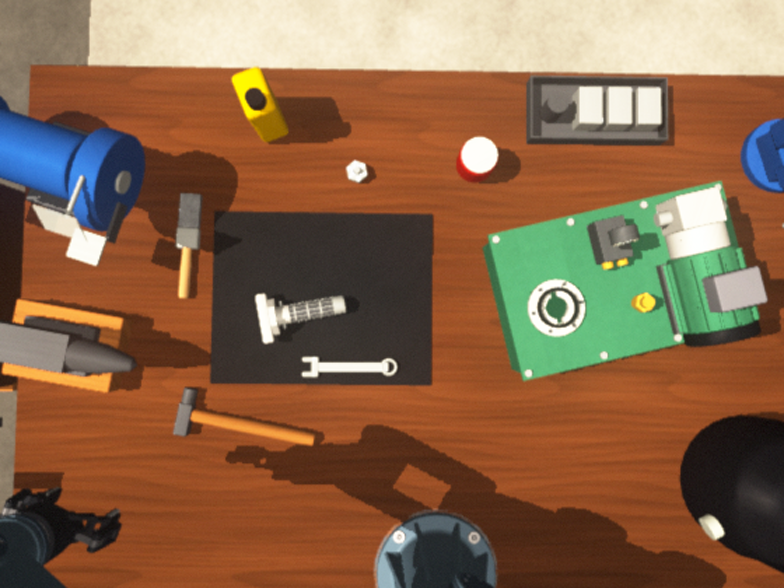

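The scene and top views agree. The strainer lies at about (400,320) in the top view, with its foot towards the tank. The tank is at the right, with its +y wall facing the mat. The moves can't tilt the tool, so my plan is:

1. Clamp the tube near its foot.
2. Tip it up over the lid's edge.
3. Lean it on the tank wall and push the foot in until it stands.
4. Take the T-bar and set the part down on the mat.

Next I'll measure the tank edge and the tube.

```bash
python3 - <<'E'
from h import *
c=cam("top"); im=c["img"]
a=cv2.resize(im[160:290,335:465],None,fx=3,fy=3,interpolation=cv2.INTER_CUBIC)
b=cv2.resize(im[190:260,165:265],None,fx=4,fy=4,interpolation=cv2.INTER_CUBIC)
o=np.zeros((390,800,3),np.uint8); o[:390,:390]=a; o[:280,400:800]=b
cv2.imwrite("pics/crop1.png",o[...,::-1])
for n,t in (("top","strainer_foot"),("top","strainer_tbar"),("top","filler"),("top","adapter")): print(t,tip(c,n,t))
c=cam("scene")
for t in ("strainer_foot","strainer_tbar","strainer_mid","filler","filler_home"): print(t,tip(c,"scene",t))
E
```

```text
strainer_foot [([0.5023, 0.1783, 0.0218], 0.8)]
strainer_tbar [([0.4769, 0.3202, 0.0355], 0.62), ([0.4956, -0.1944, 0.1443], 0.53)]
filler [([0.4966, -0.1983, 0.1479], 0.72), ([0.5467, -0.3118, 0.0013], 0.59)]
adapter [([0.5082, -0.3319, 0.1357], 0.61)]
strainer_foot [([0.5006, 0.1753, 0.0186], 0.84), ([0.779, -0.0672, 0.0043], 0.73)]
strainer_tbar [([0.4729, 0.3219, 0.0328], 0.68)]
strainer_mid [([0.4886, 0.2564, 0.0288], 0.55)]
filler [([0.493, -0.1902, 0.1434], 0.67), ([0.778, -0.0696, 0.0049], 0.37)]
filler_home [([0.4952, -0.1911, 0.1739], 0.79), ([0.6077, 0.4804, 0.0013], 0.61)]
```

View pics/crop1.png

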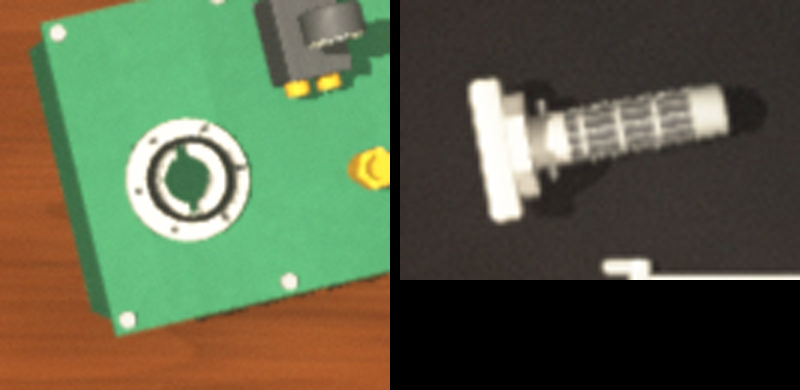

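```bash
python3 - <<'E'
from h import *
c=cam("top")
P=lambda u,v,z:plane(c,u,v,z)
A=P(349.3,168.3,.135);B=P(373.7,271.7,.135);F=P(397.7,219.7,.147)
e=A-B; yaw=np.degrees(np.arctan2(e[1],e[0])); print(A,B,"len",np.linalg.norm(e),"yaw",yaw,"F",F)
ex=e/np.linalg.norm(e); ey=np.array([-ex[1],ex[0],0])
M=(A+B)/2; print("filler from edge:",(F-M)@ex,(F-M)@ey,"->",M-20e-3*ex-75e-3*ey, "target edge pt",M+.074*ex)
q=lambda x,y,z:P(165+x/4,190+y/4,z)
T1=q(80,80,.04);T2=q(107,222,.04);G1=q(323,108-0,.035)
print("tbar",T1,T2,(T1+T2)/2,np.linalg.norm(T1-T2),np.degrees(np.arctan2(*(T1-T2)[1::-1])))
f=q(323,110,.022);print("foot end",f)
E
```

```text
[ 0.61809264 -0.07897778  0.135     ] [ 0.37161172 -0.1380771   0.135     ] len 0.25346711280917866 yaw 13.483402184074768 F [ 0.49558131 -0.19214497  0.147     ]
filler from edge: -0.018787534597978786 -0.08148283292721173 -> [ 0.4928907  -0.18612352  0.135     ] target edge pt [ 0.56681255 -0.09127332  0.135     ]
tbar [0.51737402 0.33258813 0.04      ] [0.42559487 0.3131392  0.04      ] [0.47148444 0.32286367 0.04      ] 0.09381723741931881 11.964557511455135
foot end [0.50026938 0.1758506  0.022     ]
```

```bash
python3 -m pendant '[[[38,-43,-8,-10,85],[38,-43,-8,-10,85],[38,-43,-8,-10,85],[38,-43,-8,-10,85],[38,-43,-8,-10,85],[38,-43,-8,-9.6,85],[38,-43,-8,0,85],[39,-40,-8,0,85]]]'; python3 - <<'E'
from h import *
o=monitor.get_obs(); q=o["eef_rot"]; Rm=R.from_quat([q[1],q[2],q[3],q[0]]).as_matrix(); print(Rm.round(3),np.degrees(o["q"]).round(1))
c=cam("top"); A=plane(c,345.7,175,0);B=plane(c,366,263.3,0);print(A,B,np.linalg.norm(A-B))
E
```

```text
time_s: 2.9
eef_pos: [0.4978, 0.1995, 0.1336]
eef_rot: [0.0, 0.637, 0.771, 0.0]
wrist_force: [0.5, 0.1, 0.4]
opening: 0.995
[[-0.189  0.982  0.001]
 [ 0.982  0.189  0.   ]
 [ 0.     0.001 -1.   ]] [  9.1   9.3 101.1   0.   69.5  -1.8]
[ 0.61926846 -0.09139128  0.        ] [ 0.38173136 -0.14702682  0.        ] 0.24396554461428777
```

```bash
python3 -m pendant '[[[-1,1,-55,0,85],[0,0,-45,0,85],[0,0,-26,0,85],[0,0,0,0,15],[0,0,0,0,15],[0,0,0,0,15],[0,0,0,0,15],[0,0,0,0,15]]]'
```

```text
time_s: 3.95
eef_pos: [0.4961, 0.2023, 0.0083]
eef_rot: [0.0, 0.637, 0.771, 0.0]
wrist_force: [-0.6, -0.0, 0.4]
opening: 0.177
```

```bash
python3 - <<'E'
from h import *
c=cam("scene"); u,v=pix(c,[.5,.23,.03]); u,v=int(u),int(v); print(u,v)
save(c,"s1.png",(max(0,u-110),max(0,v-90),u+110,v+90),3)
for t in ("strainer_foot","strainer_tbar","strainer_mid"): print(t,tip(c,"scene",t))
print(monitor.get_obs()["opening"])
E
```

```text
325 257
strainer_foot [([0.4988, 0.1783, 0.0145], 0.95)]
strainer_tbar [([0.4761, 0.3221, 0.0311], 0.86)]
strainer_mid [([0.4887, 0.2534, 0.0288], 0.76), ([0.5166, 0.2209, -0.0003], 0.52)]
0.17308817177426356
```

View pics/s1.png

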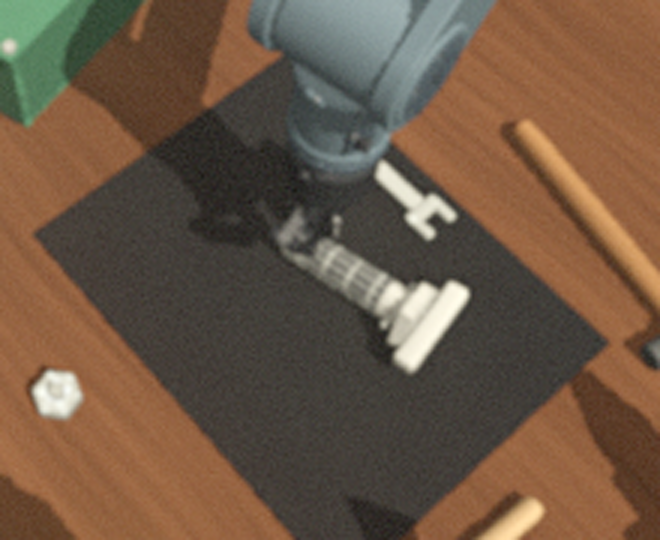

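```bash
python3 - <<'E'
from h import *
c=cam("scene")
for p in ([.4961,.2023,.008],[.4961,.2023,.027],[.501,.177,.021],[.475,.3215,.035]):
    u,v=pix(c,p); print(p,(u-215)*3,(v-167)*3)
c=cam("top"); u,v=map(int,pix(c,[.49,.23,.03])); save(c,"t1.png",(u-70,v-60,u+70,v+60),4); print(u,v)
E
python3 -m pendant '[[[0,0,0,0,0],[0,0,0,0,0]]]'
```

```text
[0.4961, 0.2023, 0.008] 311.371932382677 257.1565417852768
[0.4961, 0.2023, 0.027] 313.0625713573631 248.01409060607634
[0.501, 0.177, 0.021] 289.8306412875738 235.0967333765205
[0.475, 0.3215, 0.035] 425.364540918851 324.122332835479
224 221
time_s: 4.5
eef_pos: [0.4956, 0.2021, 0.0075]
eef_rot: [-0.0, 0.637, 0.771, -0.0]
wrist_force: [-0.6, 0.3, 0.2]
opening: -0.003
```

View pics/t1.png

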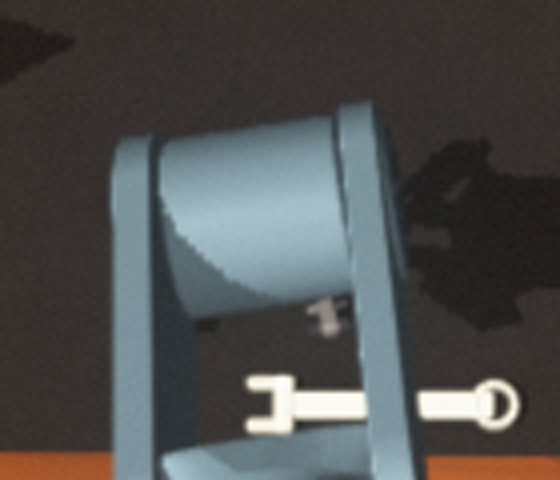

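```bash
python3 - <<'E'
from h import *
c=cam("scene"); save(c,"s2.png",(280,210,390,300),7)
print(monitor.get_obs()["opening"])
for t in ("strainer_foot","strainer_tbar","strainer_mid"): print(t,tip(c,"scene",t))
E
```

```text
-0.001698233660263891
strainer_foot [([0.5038, 0.1766, 0.0189], 0.87)]
strainer_tbar [([0.4734, 0.3219, 0.0332], 0.84)]
strainer_mid [([0.4863, 0.256, 0.0287], 0.96)]
```

View pics/s2.png

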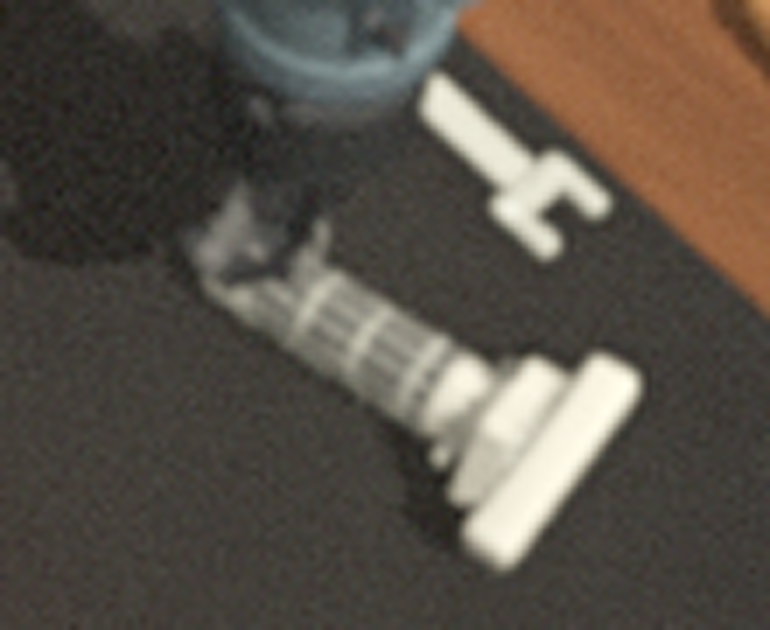

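```bash
python3 -m pendant '[[[0,0,20,0,0],[0,0,20,0,0],[0,0,10,0,0],[0,0,0,0,0]]]'; python3 - <<'E'
from h import *
c=cam("scene"); save(c,"s3.png",(280,190,390,300),5)
for t in ("strainer_foot","strainer_tbar","strainer_mid"): print(t,tip(c,"scene",t))
E
```

```text
time_s: 5.2
eef_pos: [0.4962, 0.2023, 0.0582]
eef_rot: [0.001, 0.637, 0.771, 0.001]
wrist_force: [0.6, -0.5, -0.1]
opening: 0.003
strainer_foot [([0.503, 0.1781, 0.0186], 0.9), ([0.4879, 0.2556, 0.0273], 0.72)]
strainer_tbar [([0.4744, 0.3232, 0.0336], 0.65)]
strainer_mid [([0.5172, 0.2209, 0.001], 0.16)]
```

View pics/s3.png

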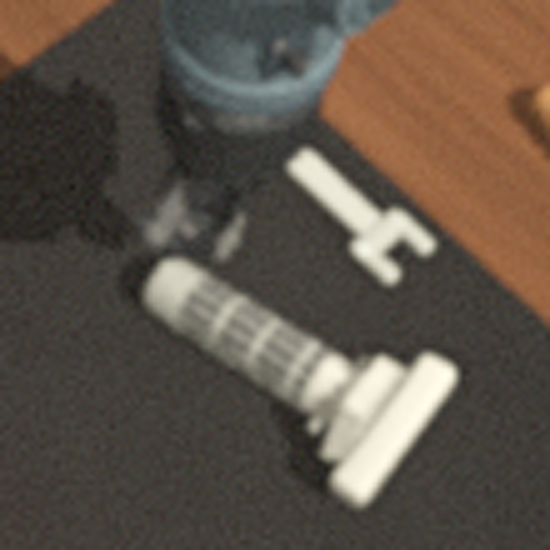

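```bash
python3 - <<'E'
from h import *
c=cam("scene")
for p in ([.4962,.2023,.058],[.4962,.2023,.077],[.4962,.2023,.131],[.4962+.04*.98,.2023+.04*.19,.131],[.4962-.04*.98,.2023-.04*.19,.131],[.4967,.2011,.024]):
    u,v=pix(c,p); print(p,(u-280)*5,(v-190)*5)
# brightened view
im=c["img"][190:300,280:390]; im=np.clip(255*(im/255.)**.45,0,255).astype(np.uint8)
cv2.imwrite("pics/s4.png",cv2.resize(im,None,fx=5,fy=5,interpolation=cv2.INTER_CUBIC)[...,::-1])
E
```

```text
[0.4962, 0.2023, 0.058] 201.4127463302333 272.62291690639387
[0.4962, 0.2023, 0.077] 204.45704107250322 256.1506847895886
[0.4962, 0.2023, 0.131] 213.63827678768814 206.4723656308935
[0.5354, 0.2099, 0.131] 166.47060150344032 261.68286611105515
[0.45699999999999996, 0.1947, 0.131] 259.3149725094898 153.00708001138076
[0.4967, 0.2011, 0.024] 194.0179736421544 299.9199514164607
```

View pics/s4.png

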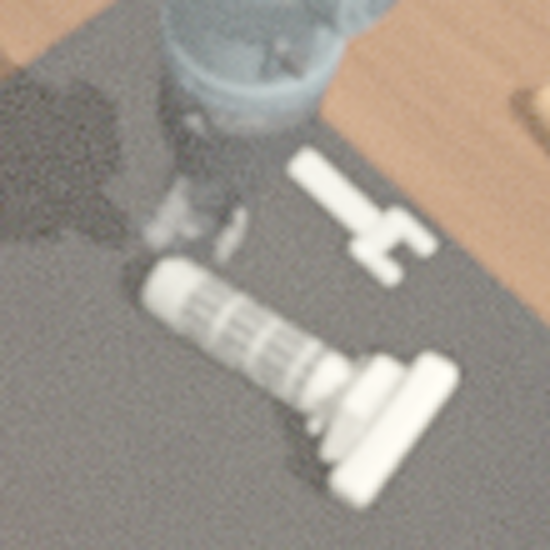

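```bash
python3 - <<'E'
from h import *
c=cam("top")
for p in ([.4961,.2023,.008],[.4961,.2023,.1],[.535,.21,.1],[.457,.195,.1],[0,0,0],[0.50,.177,.02],[.475,.3215,.035]):
    u,v=pix(c,p); print(p,(u-154)*4,(v-161)*4, round(u,1),round(v,1))
print(c["cx"],c["cy"],c["f"], c["img"].shape)
c=cam("scene"); print(pix(c,[0,0,0]),c["cx"],c["cy"])
E
```

```text
[0.4961, 0.2023, 0.008] 328.7531619496973 232.4138225674227 236.2 219.1
[0.4961, 0.2023, 0.1] 314.972158618451 228.40673640908972 232.7 218.1
[0.535, 0.21, 0.1] 303.53100713762865 165.20626190467 229.9 202.3
[0.457, 0.195, 0.1] 325.7945350514335 292.13480677687744 235.4 234.0
[0, 0, 0] 624.3693182590027 987.8822624472625 310.1 408.0
[0.5, 0.177, 0.02] 365.4679008811423 226.47887967129884 245.4 217.6
[0.475, 0.3215, 0.035] 141.2290787117779 261.5476024769205 189.3 226.4
281.36288753457427 209.80589186368795 440.7635920797229 (420, 560, 3)
(np.float64(384.5128920013151), np.float64(127.54532842221015)) 278.0253234610478 209.98104349774314
```

```bash
python3 -m pendant '[[[0,-50,0,0,0],[0,-30,-25,0,0],[0,0,-20,0,0],[0,0,-5,0,0],[0,0,0,0,0]]]';python3 -m pendant '[[[0,0,-5,0,0],[0,0,-3,0,0],[0,0,0,0,0]]]'
python3 - <<'E'
from h import *
s=cam("scene"); t=cam("top")
P=monitor.get_obs()["eef_pos"]; out=[]
for c in (s,t):
    u,v=pix(c,P); x,y=int(u)-32,int(v)-45; im=c["img"][y:y+80,x:x+65]; im=np.clip(255*(im/255.)**.45,0,255).astype(np.uint8)
    out.append(cv2.resize(im,(390,480),interpolation=cv2.INTER_CUBIC)); print((u-x)*6,(v-y)*6)
cv2.imwrite("pics/b1.png",np.hstack(out)[...,::-1]); print(P)
E
```

```text
time_s: 6.18
eef_pos: [0.4955, 0.1224, 0.0075]
eef_rot: [-0.0, 0.636, 0.771, -0.0]
wrist_force: [-0.3, 0.0, -0.5]
opening: 0.002
time_s: 6.55
eef_pos: [0.4956, 0.1223, -0.0004]
eef_rot: [-0.0, 0.636, 0.771, -0.0]
wrist_force: [-0.1, -0.2, 1.3]
opening: 0.001
195.28456003195686 273.6448576768018
193.43370770902482 274.03628230880054
[ 4.95727532e-01  1.22235946e-01 -2.86357396e-04]
```

View pics/b1.png

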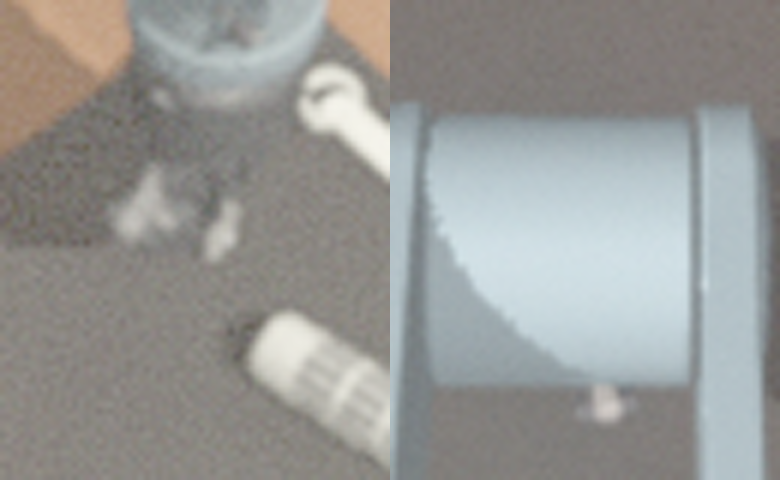

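```bash
python3 -m pendant '[[[0,0,-4,0,0],[0,0,0,0,0]]]';python3 -m pendant '[[[0,0,-4,0,0],[0,0,0,0,0]]]'
```

```text
time_s: 6.9
eef_pos: [0.4953, 0.1221, -0.0047]
eef_rot: [-0.0, 0.637, 0.771, -0.0]
wrist_force: [-0.5, 0.2, 0.7]
opening: -0.004
time_s: 7.15
eef_pos: [0.4953, 0.1221, -0.0088]
eef_rot: [-0.0, 0.637, 0.771, -0.0]
wrist_force: [0.8, -0.5, -0.1]
opening: 0.002
```

```bash
for i in 1; do python3 -m pendant '[[[0,0,-4,0,0],[0,0,0,0,0]]]'; done; python3 -m pendant '[[[0,0,-4,0,0],[0,0,0,0,0]]]' ; python3 -m pendant '[[[0,0,-3,0,0],[0,0,0,0,0]]]'
```

```text
time_s: 7.4
eef_pos: [0.4953, 0.1221, -0.0128]
eef_rot: [-0.0, 0.637, 0.771, -0.0]
wrist_force: [0.4, -0.3, -0.1]
opening: -0.002
time_s: 7.65
eef_pos: [0.4953, 0.1221, -0.0168]
eef_rot: [-0.0, 0.637, 0.771, -0.0]
wrist_force: [0.1, -0.1, 0.1]
opening: 0.002
time_s: 7.9
eef_pos: [0.4954, 0.1221, -0.0197]
eef_rot: [-0.0, 0.637, 0.771, -0.0]
wrist_force: [-0.4, 0.1, 0.0]
opening: 0.0
```

```bash
python3 -m pendant '[[[0,0,-3,0,0],[0,0,0,0,0]]]' ; python3 -m pendant '[[[0,0,-3,0,0],[0,0,0,0,0]]]'; python3 -m pendant '[[[0,0,-3,0,0],[0,0,0,0,0]]]'
```

```text
time_s: 8.15
eef_pos: [0.4954, 0.1221, -0.0227]
eef_rot: [-0.0, 0.637, 0.771, -0.0]
wrist_force: [0.1, 0.9, -1.2]
opening: 0.003
time_s: 8.4
eef_pos: [0.4954, 0.1221, -0.0257]
eef_rot: [-0.0, 0.637, 0.771, -0.0]
wrist_force: [-0.0, -0.2, -0.9]
opening: -0.0
time_s: 8.65
eef_pos: [0.4954, 0.1221, -0.0287]
eef_rot: [-0.0, 0.637, 0.771, -0.0]
wrist_force: [-0.3, -0.7, 0.1]
opening: 0.002
```

```bash
python3 -m pendant '[[[0,0,-3,0,0],[0,0,0,0,0]]]' ; python3 -m pendant '[[[0,0,-3,0,0],[0,0,0,0,0]]]'; python3 -m pendant '[[[0,0,-3,0,0],[0,0,0,0,0]]]'
python3 - <<'E'
from h import *
s=cam("scene"); out=[]
P=monitor.get_obs()["eef_pos"]; P[2]=.004
c=s; u,v=pix(c,P); x,y=int(u)-32,int(v)-45; im=c["img"][y:y+80,x:x+100]; im=np.clip(255*(im/255.)**.5,0,255).astype(np.uint8)
cv2.imwrite("pics/b2.png",cv2.resize(im,(700,560),interpolation=cv2.INTER_CUBIC)[...,::-1]); print((u-x)*7,(v-y)*7)
E
```

```text
time_s: 8.9
eef_pos: [0.496, 0.1222, -0.0297]
eef_rot: [0.0, 0.636, 0.771, -0.0]
wrist_force: [-7.4, -0.6, 19.5]
opening: 0.001
time_s: 9.15
eef_pos: [0.4961, 0.1222, -0.0299]
eef_rot: [-0.0, 0.636, 0.772, -0.001]
wrist_force: [-19.7, -2.1, 51.8]
opening: 0.001
time_s: 9.4
eef_pos: [0.4962, 0.1222, -0.03]
eef_rot: [-0.0, 0.636, 0.772, -0.001]
wrist_force: [-33.1, -4.2, 85.1]
opening: 0.001
227.34112656223544 321.8587955043004
```

View pics/b2.png

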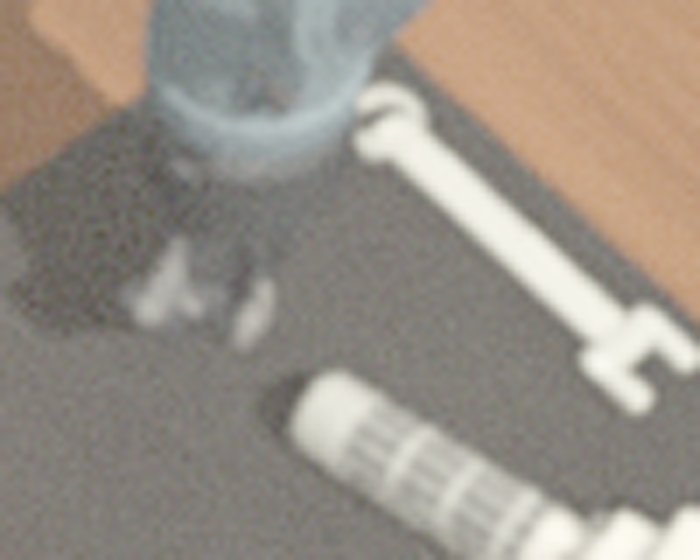

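```bash
python3 -m pendant '[[[0,0,15,0,0],[0,0,40,0,85],[0,10,35,0,85],[0,35,0,0,85],[0,34,0,0,85],[0,0,0,0,85]]]'
```

```text
time_s: 10.2
eef_pos: [0.4954, 0.2028, 0.0526]
eef_rot: [0.0, 0.635, 0.772, 0.0]
wrist_force: [0.0, 0.1, -0.5]
opening: 0.994
```

```bash
python3 -m pendant '[[[1,-1,-40,0,85],[0,0,-30,0,85],[0,0,-8,0,85],[0,0,0,0,25],[0,0,0,0,25],[0,0,0,0,25]]]'; python3 -m pendant '[[[0,0,0,0,15],[0,0,0,0,15]]]'
```

```text
time_s: 10.95
eef_pos: [0.4979, 0.2002, -0.024]
eef_rot: [0.001, 0.637, 0.771, 0.001]
wrist_force: [-4.5, -2.4, 13.5]
opening: 0.376
time_s: 11.2
eef_pos: [0.498, 0.2003, -0.024]
eef_rot: [0.001, 0.636, 0.771, 0.001]
wrist_force: [-1.0, -1.3, 6.6]
opening: 0.38
```

```bash
python3 -m pendant '[[[0,0,30,0,15],[0,0,50,0,15],[0,0,50,0,15],[0,-10,20,-10,15],[5,-20,5,-10.4,15],[5,-20,0,-10.4,15],[5,-20,0,-10.4,15],[5,-20,0,-10.4,15]]]'; python3 - <<'E'
from h import *
for n in("scene","top"):
    c=cam(n)
    for t in ("strainer_foot","strainer_tbar","strainer_mid"): print(t,tip(c,n,t))
E
```

```text
time_s: 12.2
eef_pos: [0.5161, 0.1095, 0.1294]
eef_rot: [-0.0, 0.91, 0.415, -0.0]
wrist_force: [0.4, 0.1, -3.1]
opening: 0.375
strainer_foot [([0.7804, -0.0682, 0.0026], 0.65), ([0.4994, 0.0911, 0.1715], 0.55)]
strainer_tbar [([0.5986, 0.2017, 0.1844], 0.86), ([0.5016, -0.3332, 0.1358], 0.44)]
strainer_mid [([0.5546, 0.1494, 0.1819], 0.8)]
strainer_foot [([0.5112, 0.2208, -0.0028], 0.61)]
strainer_tbar [([0.5992, 0.2052, 0.1869], 0.94)]
strainer_mid [([0.5116, 0.2168, -0.0024], 0.5)]
```

```bash
python3 -m pendant '[[[4,-15,0,-10.4,15],[4,-15,0,-10.4,15],[4,-15,0,-10.4,15],[4,-15,0,-10.4,15],[4,-15,0,-10.4,15],[4,-15,0,-10.4,15],[4,-15,0,-10.4,15],[4,-15,0,-10.4,15]]]'; python3 -m pendant '[[[2,-5,0,-10.4,15],[2,-5,0,-10.4,15],[0,0,0,-10.4,15],[0,0,0,-10.5,15],[0,0,0,0,15]]]';python3 - <<'E'
from h import *
for n in("scene","top"):
    c=cam(n)
    for t in ("strainer_foot","strainer_tbar","strainer_mid"): print(t,tip(c,n,t))
print(np.degrees(monitor.get_obs()["q"]).round(0))
E
```

```text
time_s: 13.6
eef_pos: [0.5486, -0.0096, 0.1295]
eef_rot: [-0.0, 0.956, -0.293, -0.0]
wrist_force: [0.5, -0.9, -3.4]
opening: 0.377
time_s: 14.22
eef_pos: [0.5526, -0.0192, 0.1295]
eef_rot: [-0.0, 0.791, -0.612, -0.0]
wrist_force: [0.0, 0.6, -3.3]
opening: 0.375
strainer_foot []
strainer_tbar [([0.586, -0.1458, 0.186], 0.62)]
strainer_mid [([0.5686, -0.0742, 0.1821], 0.68), ([0.5832, -0.1424, 0.1854], 0.49)]
strainer_foot [([0.4957, -0.194, 0.175], 0.68), ([0.5508, -0.3095, 0.0022], 0.37)]
strainer_tbar [([0.4971, -0.1946, 0.1443], 0.73)]
strainer_mid []
[-14.  12.  99.   0.  69. 151.]
```

```bash
python3 -m pendant '[[[0,0,-15,0,15],[0,0,-15,0,15],[0,0,-8,0,15],[0,0,-8,0,15],[0,0,-6,0,15],[0,0,-6,0,15]]]'
```

```text
time_s: 15.38
eef_pos: [0.5534, -0.0208, 0.0721]
eef_rot: [0.0, 0.79, -0.613, 0.001]
wrist_force: [-0.7, -0.7, 7.0]
opening: 0.371
```

```bash
python3 -m pendant '[[[0,0,-6,0,15],[0,0,-6,0,15],[0,0,0,0,15]]]'; python3 - <<'E'
from h import *
c=cam("scene")
for t in ("strainer_foot","strainer_tbar","strainer_mid"): print(t,tip(c,"scene",t))
E
```

```text
time_s: 15.75
eef_pos: [0.5537, -0.0202, 0.06]
eef_rot: [-0.0, 0.79, -0.613, 0.001]
wrist_force: [2.0, 2.4, 3.9]
opening: 0.376
strainer_foot [([0.5467, -0.0053, 0.0912], 0.62)]
strainer_tbar [([0.5794, -0.1246, 0.1758], 0.88)]
strainer_mid [([0.5655, -0.0668, 0.1424], 0.86)]
```

```bash
python3 -m pendant '[[[0,0,-6,0,15],[0,0,-6,0,15],[0,0,-6,0,15],[0,0,-6,0,15],[0,0,0,0,15]]]'; python3 - <<'E'
from h import *
c=cam("scene")
for t in ("strainer_foot","strainer_tbar","strainer_mid"): print(t,tip(c,"scene",t))
c=cam("top")
for t in ("strainer_foot","strainer_tbar","strainer_mid"): print(t,tip(c,"top",t))
E
```

```text
time_s: 16.58
eef_pos: [0.5518, -0.0189, 0.0348]
eef_rot: [-0.0, 0.79, -0.613, -0.001]
wrist_force: [1.9, 6.0, -1.5]
opening: 0.377
strainer_foot [([0.545, -0.0086, 0.0636], 0.74)]
strainer_tbar [([0.5747, -0.1086, 0.174], 0.67)]
strainer_mid [([0.5613, -0.0568, 0.1246], 0.9)]
strainer_foot []
strainer_tbar []
strainer_mid []
```

```bash
python3 -m pendant '[[[0,0,-5,0,15],[0,0,-4,0,15],[0,0,0,0,15]]]'; python3 - <<'E'
from h import *
c=cam("scene")
for t in ("strainer_foot","strainer_tbar","strainer_mid"): print(t,tip(c,"scene",t))
E
```

```text
time_s: 17.35
eef_pos: [0.5521, -0.0193, 0.0261]
eef_rot: [-0.0, 0.79, -0.613, -0.001]
wrist_force: [1.7, 5.9, 0.4]
opening: 0.373
strainer_foot [([0.5467, -0.0107, 0.0556], 0.74), ([0.5621, -0.0549, 0.12], 0.45)]
strainer_tbar [([0.5757, -0.0976, 0.1741], 0.69)]
strainer_mid [([0.5636, -0.0548, 0.1201], 0.86), ([0.4945, -0.1927, 0.1724], 0.36)]
```

```bash
python3 -m pendant '[[[0,0,15,0,15],[-5,20,5,0,15],[-5,20,0,0,15],[0,0,-25,0,15],[0,0,-25,0,15],[0,0,-6,0,15],[0,0,0,0,15]]]'; python3 - <<'E'
from h import *
for n in("scene","top"):
  c=cam(n)
  for t in ("strainer_foot","strainer_tbar","strainer_mid"): print(t,tip(c,n,t))
E
```

```text
time_s: 18.42
eef_pos: [0.5421, 0.0209, -0.0096]
eef_rot: [0.0, 0.791, -0.612, -0.001]
wrist_force: [0.2, -0.3, -2.9]
opening: 0.376
strainer_foot [([0.5385, 0.0299, 0.0199], 0.92)]
strainer_tbar [([0.5629, -0.0589, 0.1316], 0.88)]
strainer_mid [([0.5521, -0.0148, 0.0832], 0.78), ([0.5572, -0.0345, 0.1143], 0.59)]
strainer_foot []
strainer_tbar [([0.7709, -0.0688, -0.0008], 0.4)]
strainer_mid [([0.7564, 0.1558, 0.0087], 0.63), ([0.5464, -0.3088, 0.0017], 0.19)]
```

```bash
python3 -m pendant '[[[3,-11,0,0,15],[3,-11,0,0,15],[0,0,0,0,15]]]'; python3 -m pendant '[[[0.7,-3,0,0,15],[0.7,-3,0,0,15],[0,0,0,0,15]]]'
```

```text
time_s: 19.2
eef_pos: [0.5472, -0.001, -0.0105]
eef_rot: [-0.0, 0.79, -0.613, -0.002]
wrist_force: [-2.4, 8.1, -3.4]
opening: 0.377
time_s: 19.58
eef_pos: [0.5461, -0.0033, -0.0123]
eef_rot: [-0.001, 0.79, -0.613, -0.005]
wrist_force: [-0.4, 21.2, -12.1]
opening: 0.376
```

```bash
python3 -m pendant '[[[-0.5,2,-3,0,15],[0,0,-2,0,15],[0,0,-2,0,15],[0,0,0,0,15]]]'; python3 -m pendant '[[[0,0,-2,0,15],[0,0,0,0,15]]]'; python3 - <<'E'
from h import *
c=cam("scene")
for t in ("strainer_foot","strainer_tbar","strainer_mid"): print(t,tip(c,"scene",t))
E
```

```text
time_s: 20.08
eef_pos: [0.549, -0.0055, -0.0167]
eef_rot: [-0.0, 0.79, -0.613, -0.001]
wrist_force: [-1.4, 6.3, -1.3]
opening: 0.372
time_s: 20.32
eef_pos: [0.5495, -0.0059, -0.0184]
eef_rot: [-0.0, 0.79, -0.613, -0.0]
wrist_force: [-1.4, 5.3, -1.7]
opening: 0.379
strainer_foot [([0.5438, 0.0019, 0.0086], 0.77)]
strainer_tbar [([0.5653, -0.0774, 0.132], 0.88), ([0.6059, 0.4814, 0.0039], 0.35)]
strainer_mid [([0.5591, -0.0344, 0.0772], 0.85)]
```

```bash
python3 -m pendant '[[[0,0,-1.5,0,15],[0,0,0,0,45],[0,0,0,0,60],[0,0,0,0,85],[0,0,0,0,85]]]'; python3 - <<'E'
from h import *
c=cam("scene")
for t in ("strainer_foot","strainer_tbar","strainer_mid"): print(t,tip(c,"scene",t))
save(c,"s5.png",(220,110,370,230),5)
E
```

```text
time_s: 21.15
eef_pos: [0.5497, -0.006, -0.0198]
eef_rot: [-0.0, 0.79, -0.613, 0.0]
wrist_force: [-0.9, -0.3, -0.5]
opening: 0.995
strainer_foot [([0.5447, 0.0029, 0.0049], 0.65)]
strainer_tbar [([0.5663, -0.0773, 0.1316], 0.9)]
strainer_mid [([0.5616, -0.0381, 0.075], 0.69)]
```

```bash
python3 -m pendant '[[[-4,15,0,0,85],[-4,15,0,0,85],[-3,14,0,0,15],[0,0,0,0,15],[0,0,0,0,15],[0,0,0,0,15],[3,-12,0,0,15],[2,-8,0,0,15]]]'; python3 -m pendant '[[[1.2,-5,0,0,15],[1.2,-5,0,0,15],[0,0,0,0,15]]]'; python3 - <<'E'
from h import *
c=cam("scene")
for t in ("strainer_foot","strainer_tbar","strainer_mid"): print(t,tip(c,"scene",t))
E
```

```text
time_s: 22.35
eef_pos: [0.5425, 0.0182, -0.0206]
eef_rot: [-0.0, 0.79, -0.613, -0.002]
wrist_force: [-1.7, 5.8, -3.5]
opening: 0.176
time_s: 22.72
eef_pos: [0.5463, 0.0073, -0.0197]
eef_rot: [0.0, 0.79, -0.613, 0.0]
wrist_force: [-0.9, 1.1, -0.8]
opening: 0.176
strainer_foot [([0.5494, -0.016, 0.0023], 0.68)]
strainer_tbar [([0.5669, -0.0765, 0.1404], 0.72), ([0.5598, -0.0446, 0.0789], 0.16)]
strainer_mid [([0.5577, -0.0436, 0.0813], 0.79)]
```

```bash
python3 -m pendant '[[[1.2,-5,0,0,15],[1.2,-5,0,0,15],[0,0,0,0,15]]]'; python3 - <<'E'
from h import *
c=cam("scene")
for t in ("strainer_foot","strainer_tbar","strainer_mid"): print(t,tip(c,"scene",t))
E
```

```text
time_s: 23.3
eef_pos: [0.5478, -0.001, -0.0204]
eef_rot: [-0.0, 0.79, -0.613, -0.001]
wrist_force: [-1.3, 6.5, -1.5]
opening: 0.172
strainer_foot []
strainer_tbar [([0.5674, -0.0742, 0.1396], 0.81)]
strainer_mid [([0.562, -0.0455, 0.081], 0.86)]
```

```bash
python3 -m pendant '[[[1,-4,0,0,15],[1,-4,0,0,15],[0,0,0,0,15]]]'; python3 - <<'E'
from h import *
for n in ("scene","top"):
  c=cam(n)
  for t in ("strainer_foot","strainer_tbar","strainer_mid"): print(t,tip(c,n,t))
E
```

```text
time_s: 23.88
eef_pos: [0.5475, -0.003, -0.0212]
eef_rot: [-0.002, 0.79, -0.613, -0.005]
wrist_force: [-2.9, 30.6, 1.8]
opening: 0.179
strainer_foot []
strainer_tbar [([0.5684, -0.0741, 0.1437], 0.9), ([0.757, 0.1557, -0.0005], 0.32)]
strainer_mid [([0.5625, -0.0501, 0.0817], 0.59)]
strainer_foot []
strainer_tbar []
strainer_mid []
```

```bash
python3 -m pendant '[[[-1.5,6,0,0,15],[-3,12,5,0,15],[0,0,50,10,15],[0,0,60,10.5,45],[0,0,60,10.5,45],[0,0,10,10.5,45],[3,-12,0,10.5,45],[3,-12,0,10.5,45]]]'; python3 -m pendant '[[[6,-25,0,10.5,45],[6,-25,0,10.5,45],[6,-18,0,6,45],[0,0,0,0,45]]]';  python3 - <<'E'
from h import *
for n in ("scene","top"):
  c=cam(n)
  for t in ("strainer_foot","strainer_tbar","strainer_mid"): print(t,tip(c,n,t))
E
```

```text
time_s: 25.28
eef_pos: [0.5526, -0.0167, 0.1665]
eef_rot: [0.001, 0.994, -0.111, 0.001]
wrist_force: [-0.2, 0.7, -0.9]
opening: 0.528
time_s: 25.78
eef_pos: [0.5704, -0.0855, 0.1658]
eef_rot: [0.001, 0.993, 0.12, 0.001]
wrist_force: [-0.6, -0.4, -0.2]
opening: 0.529
strainer_foot [([0.5502, -0.023, -0.0006], 0.89)]
strainer_tbar [([0.5691, -0.0712, 0.1408], 0.94), ([0.5524, -0.0255, 0.0014], 0.34)]
strainer_mid [([0.5616, -0.0487, 0.0789], 0.75)]
strainer_foot [([0.5531, -0.023, 0.0075], 0.86)]
strainer_tbar [([0.5709, -0.0748, 0.1472], 0.68)]
strainer_mid [([0.5632, -0.0512, 0.0863], 0.72)]
```

```bash
python3 -m pendant '[[[-1.5,15.5,-20,0,45],[0,0,-25,0,45],[0,0,-12,0,45],[0,0,-7,0,45],[0,0,0,0,45]]]'
```

```text
time_s: 26.8
eef_pos: [0.5722, -0.0664, 0.1086]
eef_rot: [-0.001, 0.993, 0.121, 0.004]
wrist_force: [-9.5, 12.0, 39.1]
opening: 0.527
```

```bash
python3 -m pendant '[[[0,0,4,0,45],[0,0,0,0,45]]]';  python3 - <<'E'
from h import *
for n in ("scene","top"):
  c=cam(n)
  for t in ("strainer_foot","strainer_tbar","strainer_mid"): print(t,tip(c,n,t))
c=cam("scene"); save(c,"s6.png",(240,120,350,220),6)
E
```

```text
time_s: 27.05
eef_pos: [0.5708, -0.067, 0.1091]
eef_rot: [-0.0, 0.993, 0.121, 0.003]
wrist_force: [-2.1, 6.5, 18.5]
opening: 0.531
strainer_foot [([0.5543, -0.0238, 0.0025], 0.87)]
strainer_tbar [([0.5742, -0.0722, 0.1402], 0.55), ([0.5025, -0.3287, 0.1362], 0.33)]
strainer_mid [([0.5597, -0.0441, 0.0811], 0.59)]
strainer_foot [([0.5474, -0.3087, 0.001], 0.52), ([0.5533, -0.0224, 0.0072], 0.45)]
strainer_tbar [([0.5741, -0.0757, 0.1483], 0.73)]
strainer_mid [([0.5604, -0.0508, 0.0848], 0.53), ([0.5677, -0.0607, 0.1116], 0.26)]
```

View pics/s6.png

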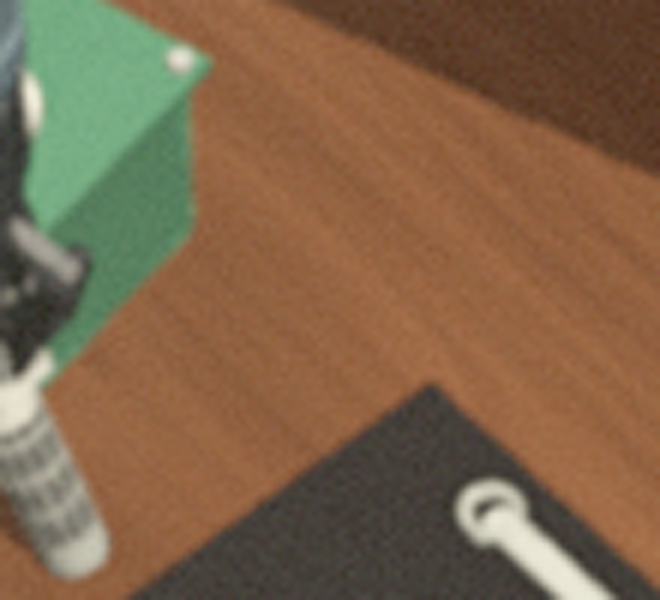

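```bash
python3 -m pendant '[[[0,0,12,0,85],[0,0,0,0,85],[0,0,0,0,85],[0,0,0,0,85],[-2.5,9.5,0,0,85],[-2.5,9.5,0,0,85],[0,0,0,0,85]]]'
```

```text
time_s: 28.38
eef_pos: [0.563, -0.0482, 0.117]
eef_rot: [-0.0, 0.993, 0.122, -0.0]
wrist_force: [-0.7, -0.7, -0.3]
opening: 0.995
```

```bash
python3 -m pendant '[[[0,0,-9,0,85],[0,0,-6,0,85],[0,0,-4,0,85],[0,0,0,0,85]]]'
```

```text
time_s: 28.88
eef_pos: [0.563, -0.0494, 0.0975]
eef_rot: [-0.0, 0.993, 0.121, -0.001]
wrist_force: [-0.3, -0.1, 0.3]
opening: 0.992
```

```bash
python3 -m pendant '[[[0,0,-2.5,0,85],[-1.2,5,0,0,85],[-1.2,5,0,0,85],[-1.2,5,0,0,85],[-1.2,5,0,0,85],[0,0,0,0,85]]]';  python3 - <<'E'
from h import *
for n in ("scene","top"):
  c=cam(n)
  for t in ("strainer_foot","strainer_tbar","strainer_mid"): print(t,tip(c,n,t))
E
```

```text
time_s: 29.62
eef_pos: [0.5601, -0.0333, 0.0969]
eef_rot: [0.004, 0.993, 0.121, 0.001]
wrist_force: [-0.0, -15.1, 0.6]
opening: 0.997
strainer_foot [([0.5502, -0.0258, 0.0014], 0.79)]
strainer_tbar [([0.5653, -0.0688, 0.1436], 0.86)]
strainer_mid [([0.5615, -0.0453, 0.081], 0.84)]
strainer_foot [([0.5502, -0.0219, 0.0073], 0.58)]
strainer_tbar [([0.773, -0.0684, 0.0003], 0.32)]
strainer_mid [([0.558, -0.0451, 0.0871], 0.52)]
```

```bash
python3 -m pendant '[[[3,-12,0,0,85],[3.5,-15,0,0,85],[3.5,-15,0,0,85],[1,-4,0,0,85],[0.5,-2,0,0,85],[0.5,-2,0,0,85],[0,0,0,0,85]]]';  python3 - <<'E'
from h import *
for n in ("scene","top"):
  c=cam(n)
  for t in ("strainer_foot","strainer_tbar","strainer_mid"): print(t,tip(c,n,t))
E
```

```text
time_s: 30.9
eef_pos: [0.5696, -0.0759, 0.0952]
eef_rot: [-0.003, 0.993, 0.121, -0.001]
wrist_force: [-2.0, 11.1, 3.1]
opening: 0.995
strainer_foot [([0.5545, -0.0254, 0.0005], 0.66)]
strainer_tbar [([0.5695, -0.0661, 0.1439], 0.83)]
strainer_mid [([0.5612, -0.0474, 0.0798], 0.61)]
strainer_foot [([0.5535, -0.0221, 0.0066], 0.55)]
strainer_tbar [([0.57, -0.0632, 0.1472], 0.65), ([0.3815, 0.1685, 0.003], 0.58)]
strainer_mid [([0.5574, -0.0472, 0.0856], 0.63), ([0.5062, -0.3331, 0.1353], 0.56)]
```

```bash
python3 -m pendant '[[[-3.5,14,0,0,85],[-3.5,14,0,0,85],[-3,12,0,0,85],[-1.2,5,0,0,85],[-1.2,5,0,0,85],[-1.2,5,0,0,85],[0,0,0,0,85]]]';  python3 - <<'E'
from h import *
for n in ("scene","top"):
  c=cam(n)
  for t in ("strainer_foot","strainer_tbar","strainer_mid"): print(t,tip(c,n,t))
E
```

```text
time_s: 32.17
eef_pos: [0.557, -0.0246, 0.0956]
eef_rot: [-0.0, 0.993, 0.121, 0.0]
wrist_force: [-0.2, -0.1, -0.2]
opening: 0.999
strainer_foot [([0.5521, -0.0254, -0.0017], 0.64)]
strainer_tbar [([0.5621, -0.0388, 0.1478], 0.58)]
strainer_mid [([0.5579, -0.0304, 0.08], 0.9)]
strainer_foot []
strainer_tbar [([0.5442, -0.0047, 0.1527], 0.57)]
strainer_mid []
```

```bash
python3 - <<'E'
from h import *
for n in ("scene","top","scene","top"):
  c=cam(n)
  for t in ("strainer_foot","strainer_tbar","strainer_mid"): print(n,t,tip(c,n,t))
save(c,"t7.png")
E
```

```text
scene strainer_foot [([0.5517, -0.0266, 0.0008], 0.87)]
scene strainer_tbar [([0.5305, -0.0023, 0.1471], 0.74)]
scene strainer_mid [([0.5412, -0.0084, 0.0845], 0.65), ([0.494, -0.1916, 0.1448], 0.57)]
top strainer_foot [([0.3828, 0.1652, 0.0005], 0.73), ([0.6119, 0.4813, 0.0022], 0.52)]
top strainer_tbar [([0.5078, -0.3372, 0.1346], 0.39)]
top strainer_mid []
scene strainer_foot [([0.5511, -0.0268, 0.0001], 0.79), ([0.2736, 0.3555, 0.0039], 0.67)]
scene strainer_tbar [([0.5332, 0.0008, 0.1467], 0.9)]
scene strainer_mid [([0.541, -0.0093, 0.0801], 0.69)]
top strainer_foot [([0.7699, -0.0692, 0.0016], 0.26)]
top strainer_tbar [([0.534, 0.0009, 0.1524], 0.68)]
top strainer_mid []
```

```bash
python3 -m pendant '[[[-3,-1,2,0,72],[-3,0,2,0,62],[0,0,2,0,52],[0,0,2,0,44],[0,0,2,0,36],[0,0,1,0,32],[0,0,0,0,32]]]';  python3 - <<'E'
from h import *
for n in ("scene","top"):
  c=cam(n)
  for t in ("strainer_foot","strainer_tbar","strainer_mid"): print(n,t,tip(c,n,t))
E
```

```text
time_s: 34.25
eef_pos: [0.5521, -0.0261, 0.1076]
eef_rot: [0.001, 0.993, 0.121, 0.001]
wrist_force: [2.1, -3.3, 6.0]
opening: 0.398
scene strainer_foot [([0.5499, -0.0279, -0.0027], 0.71)]
scene strainer_tbar [([0.5346, -0.0214, 0.1453], 0.56), ([0.6081, 0.4792, 0.0042], 0.5)]
scene strainer_mid [([0.544, -0.0217, 0.0799], 0.68)]
top strainer_foot []
top strainer_tbar [([0.5366, -0.0233, 0.1514], 0.61)]
top strainer_mid []
```

```bash
python3 -m pendant '[[[0,0,3,0,34],[0,0,0,0,34]]]'; python3 - <<'E'
from h import *
out=[]
for n in ("scene","top"):
  c=cam(n)
  for t in ("strainer_foot","strainer_tbar","strainer_mid"): print(n,t,tip(c,n,t))
  u,v=pix(c,[.545,-.025,.1]); x,y=int(u)-42,int(v)-45; print((u-x)*6,(v-y)*6)
  im=np.clip(255*(c["img"][y:y+90,x:x+65]/255.)**.6,0,255).astype(np.uint8); out.append(cv2.resize(im,(390,540),interpolation=cv2.INTER_CUBIC))
cv2.imwrite("pics/f1.png",np.hstack(out)[...,::-1])
E
```

```text
time_s: 34.9
eef_pos: [0.5494, -0.0247, 0.1083]
eef_rot: [-0.001, 0.993, 0.121, -0.002]
wrist_force: [-0.1, 0.1, -2.6]
opening: 0.401
scene strainer_foot [([0.5421, -0.0233, -0.0002], 0.87)]
scene strainer_tbar [([0.5301, -0.0215, 0.1494], 0.73)]
scene strainer_mid [([0.534, -0.0187, 0.085], 0.84)]
253.66633070777107 273.76398480651415
top strainer_foot []
top strainer_tbar [([0.5517, -0.0312, 0.152], 0.5)]
top strainer_mid [([0.543, -0.0263, 0.0839], 0.64)]
252.40535786629243 272.48380416912124
```

View pics/f1.png

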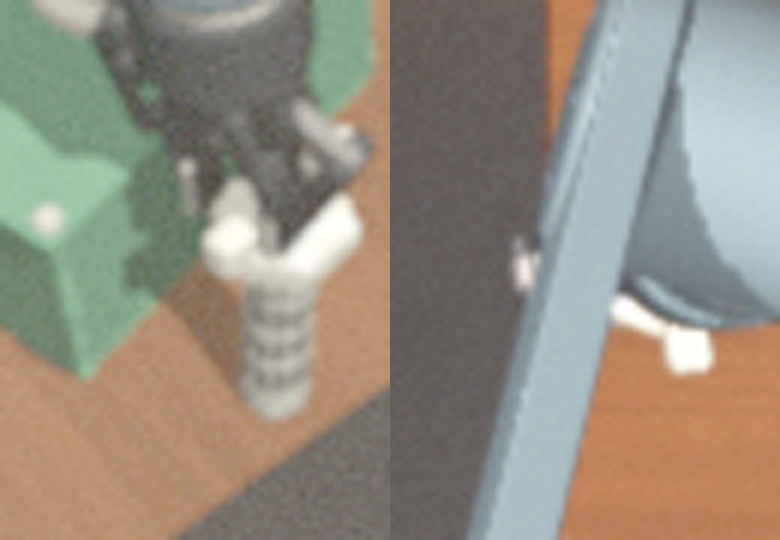

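```bash
python3 - <<'E'
from h import *
c=cam("scene"); u,v=pix(c,[.545,-.025,.1]); x,y=int(u)-42,int(v)-45
for p in ((225,245),(348,222),(278,395)): print("scene",p,plane(c,x+p[0]/6,y+p[1]/6,.15 if p[1]<300 else .01))
for t in ("strainer_foot","strainer_tbar","strainer_mid"): print(t,tip(c,"scene",t))
c=cam("top"); u,v=pix(c,[.545,-.025,.1]); x,y=int(u)-42,int(v)-45
for p in ((300,350),(250,312)): print("top",p,plane(c,x+p[0]/6,y+p[1]/6,.152))
for t in ("strainer_foot","strainer_tbar","strainer_mid"): print(t,tip(c,"top",t))
print(monitor.get_obs()["time_s"],monitor.get_obs()["opening"],monitor.get_obs()["eef_pos"])
E
```

```text
scene (225, 245) [ 0.56410829 -0.01626615  0.15      ]
scene (348, 222) [0.51500945 0.00903841 0.15      ]
scene (278, 395) [ 0.54626162 -0.01266736  0.01      ]
strainer_foot [([0.5439, -0.0228, -0.0041], 0.79), ([0.5049, -0.3312, 0.1408], 0.59)]
strainer_tbar [([0.5431, -0.0242, 0.147], 0.88)]
strainer_mid [([0.5444, -0.0204, 0.0808], 0.83), ([0.7773, -0.0664, 0.0026], 0.58)]
top (300, 350) [ 0.51098094 -0.03822051  0.152     ]
top (250, 312) [ 0.52566367 -0.0185018   0.152     ]
strainer_foot []
strainer_tbar [([0.5519, -0.021, 0.1509], 0.47)]
strainer_mid []
35.7 0.40039078522346977 [ 0.55095357 -0.02535143  0.10960129]
```

```bash
python3 -m pendant '[[[-4,1,0,5,34],[-3,0.5,-2,4,34],[0,0,0,0,5],[0,0,0,0,5],[0,0,0,0,5],[0,0,0,0,5]]]'; python3 - <<'E'
from h import *
c=cam("scene")
for t in ("strainer_foot","strainer_tbar","strainer_mid"): print(t,tip(c,"scene",t))
E
```

```text
time_s: 36.45
eef_pos: [0.544, -0.0239, 0.1077]
eef_rot: [-0.0, 0.98, 0.199, 0.0]
wrist_force: [-0.8, 0.0, 1.8]
opening: 0.173
strainer_foot [([0.5411, -0.0237, -0.0023], 0.56)]
strainer_tbar [([0.5464, -0.0265, 0.1471], 0.73)]
strainer_mid [([0.5462, -0.021, 0.0808], 0.76)]
```

```bash
python3 -m pendant '[[[0,5,15,0,5],[0,35,5,0,5],[0,40,0,0,5],[0,20,-5,0,5],[0,0,-6,0,5],[0,0,-3,0,5],[0,0,-1.5,0,5],[0,0,0,0,5]]]'; python3 - <<'E'
from h import *
c=cam("scene")
for t in ("strainer_foot","strainer_tbar","strainer_mid"): print(t,tip(c,"scene",t))
E
```

```text
time_s: 37.65
eef_pos: [0.5441, 0.0753, 0.1121]
eef_rot: [0.0, 0.98, 0.198, -0.0]
wrist_force: [-0.1, -0.2, -2.6]
opening: 0.17
strainer_foot [([0.5458, 0.0731, 0.0013], 0.92)]
strainer_tbar [([0.5502, 0.0756, 0.1514], 0.68)]
strainer_mid [([0.5463, 0.0778, 0.088], 0.97)]
```

```bash
python3 -m pendant '[[[0,0,-1,0,5],[0,0,0,0,5]]]'; python3 -m pendant '[[[0,0,-1,0,5],[0,0,0,0,5]]]'
```

```text
time_s: 38.1
eef_pos: [0.5443, 0.0761, 0.1117]
eef_rot: [0.0, 0.98, 0.199, 0.0]
wrist_force: [-1.1, -0.6, 1.2]
opening: 0.168
time_s: 38.35
eef_pos: [0.5448, 0.0761, 0.1116]
eef_rot: [0.0, 0.98, 0.199, 0.001]
wrist_force: [-1.7, -1.1, 7.3]
opening: 0.175
```

Contact with the mat. I'll release, rise clear of the part and check that it stands.

```bash
python3 -m pendant '[[[0,0,0.5,0,30],[0,0,0,0,50],[0,0,20,0,50],[0,0,35,0,50],[0,0,0,0,50]]]'; python3 - <<'E'
from h import *
for n in ("scene","top","scene"):
  c=cam(n)
  for t in ("strainer_foot","strainer_tbar","strainer_mid"): print(t,tip(c,n,t))
c=cam("scene")
for t in ("filler","filler_home"): print(t,tip(c,"scene",t))
E
```

```text
time_s: 38.98
eef_pos: [0.5462, 0.076, 0.1685]
eef_rot: [0.001, 0.98, 0.199, 0.003]
wrist_force: [0.2, 0.9, -0.3]
opening: 0.584
strainer_foot [([0.5448, 0.0769, 0.0023], 0.74), ([0.5044, -0.3281, 0.1396], 0.29)]
strainer_tbar [([0.5462, 0.0746, 0.1489], 0.62)]
strainer_mid [([0.274, 0.3561, 0.0014], 0.29)]
strainer_foot []
strainer_tbar [([0.5445, 0.0768, 0.155], 0.52)]
strainer_mid []
strainer_foot [([0.5433, 0.0743, 0.0021], 0.69)]
strainer_tbar [([0.5458, 0.0753, 0.153], 0.96), ([0.5045, -0.3298, 0.1365], 0.61)]
strainer_mid [([0.5432, 0.0766, 0.0831], 0.82)]
filler [([0.4961, -0.1942, 0.1468], 0.86), ([0.545, 0.0758, 0.1486], 0.49)]
filler_home [([0.4976, -0.1915, 0.1717], 0.64), ([0.5052, -0.327, 0.1359], 0.6)]
```

```bash
python3 - <<'E'
from h import *
for n in ("scene","top"):
  c=cam(n); hsv=cv2.cvtColor(c["img"],cv2.COLOR_RGB2HSV)
  u,v=pix(c,[.4955,-.193,.146]); m=((hsv[...,1]<70)&(hsv[...,2]>140)).astype(np.uint8)
  k=np.zeros_like(m); cv2.circle(k,(int(u),int(v)),34,1,-1); m=m*k
  cs,_=cv2.findContours(m,cv2.RETR_EXTERNAL,cv2.CHAIN_APPROX_NONE); ct=max(cs,key=cv2.contourArea)
  h=cv2.convexHull(ct); e=cv2.fitEllipse(h); print(n,(u,v),e,cv2.contourArea(h),plane(c,*e[0],.146).round(4), plane(c,*e[0],.143).round(4))
  # dark seal ring
  d=((hsv[...,2]<75)).astype(np.uint8)*k; ys,xs=np.nonzero(d*(cv2.drawContours(np.zeros_like(m),[h],-1,1,-1)))
  if len(xs)>10: p=np.stack([xs,ys],1).astype(np.float32); e2=cv2.fitEllipse(cv2.convexHull(p)); print("ring",e2,plane(c,*e2[0],.155).round(4))
  print(tip(c,n,"filler"),tip(c,n,"strainer_tbar"))
E
python3 -m pendant '[[[0,0,-20,0,50],[0,0,-28,0,50],[-1,0,-8,0,30],[0,0,0,0,5],[0,0,0,0,5],[0,0,0,0,5]]]'
```

```text
scene (np.float64(228.82875226885778), np.float64(136.6410821354884)) ((230.90643310546875, 140.1820068359375), (19.946338653564453, 31.591157913208008), 71.92857360839844) 315.5 [ 0.499  -0.1783  0.146 ] [ 0.4976 -0.1807  0.143 ]
ring ((229.8089599609375, 137.57264709472656), (14.786750793457031, 21.009307861328125), 78.18817901611328) [ 0.4996 -0.1811  0.155 ]
[([0.4955, -0.1902, 0.1452], 0.74), ([0.7571, 0.159, 0.0019], 0.51)] [([0.5481, 0.0731, 0.1507], 0.74)]
top (np.float64(397.94463961678935), np.float64(219.74932908061186)) ((397.4995422363281, 219.5985870361328), (39.6605339050293, 40.62556838989258), 152.2383270263672) 1240.0 [ 0.4958 -0.1919  0.146 ] [ 0.4959 -0.1928  0.143 ]
ring ((398.03277587890625, 219.2509002685547), (28.00560188293457, 28.739370346069336), 101.5040054321289) [ 0.4964 -0.1907  0.155 ]
[([0.4962, -0.1997, 0.1449], 0.77)] []
time_s: 40.78
eef_pos: [0.5442, 0.076, 0.1113]
eef_rot: [0.0, 0.98, 0.199, 0.001]
wrist_force: [0.0, -1.0, 5.7]
opening: 0.173
```

```bash
python3 -m pendant '[[[0,0,40,0,5],[0,0,60,0,5],[0,0,60,0,5],[-8,-45,30,-5,5],[-10,-56,0,-4.4,5],[-10,-56,0,0,5],[-10,-56,0,0,5],[-8,-42,0,0,5]]]'; python3 -m pendant '[[[-2,-12,0,0,5],[0,0,0,0,5],[0,0,0,0,5]]]'
```

```text
time_s: 41.78
eef_pos: [0.4958, -0.1807, 0.2993]
eef_rot: [-0.0, 0.993, 0.117, -0.0]
wrist_force: [0.5, -1.4, -3.2]
opening: 0.172
time_s: 42.15
eef_pos: [0.4951, -0.1895, 0.2994]
eef_rot: [-0.0, 0.993, 0.118, -0.0]
wrist_force: [-0.6, -0.1, -2.5]
opening: 0.172
```

```bash
python3 -m pendant '[[[0.7,-2.7,-15,0,5],[0,0,0,0,5]]]'; python3 - <<'E'
from h import *
print(monitor.get_obs()["eef_pos"])
for n in ("scene","top"):
  c=cam(n)
  for t in ("strainer_foot","strainer_tbar","strainer_mid","filler"): print(n,t,tip(c,n,t))
E
```

```text
time_s: 42.4
eef_pos: [0.4949, -0.1922, 0.2824]
eef_rot: [-0.001, 0.993, 0.118, -0.001]
wrist_force: [-0.3, 0.8, -4.0]
opening: 0.171
[ 0.49491331 -0.19224983  0.28244381]
scene strainer_foot [([0.4959, -0.1946, 0.1708], 0.97)]
scene strainer_tbar [([0.4973, -0.1941, 0.3207], 0.73)]
scene strainer_mid [([0.4977, -0.1897, 0.2545], 0.88)]
scene filler [([0.4978, -0.1921, 0.1436], 0.97)]
top strainer_foot [([0.4943, -0.192, 0.1819], 0.66)]
top strainer_tbar []
top strainer_mid [([0.495, -0.1965, 0.262], 0.59)]
top filler [([0.4971, -0.1973, 0.145], 0.83)]
```

```bash
python3 -m pendant '[[[0.8,0,-10,0,5],[0,0,-8,0,5],[0,0,-6,0,5],[0,0,-6,0,5],[0,0,-5,0,5],[0,0,0,0,5]]]'
```

```text
time_s: 43.65
eef_pos: [0.4962, -0.1934, 0.2491]
eef_rot: [-0.0, 0.993, 0.118, -0.0]
wrist_force: [0.0, 0.4, -2.5]
opening: 0.172
```

```bash
python3 -m pendant '[[[0,0,-8,0,5],[0,0,-12,0,5],[0,0,-15,0,5],[0,0,-15,0,5],[0,0,0,0,5]]]'
```

```text
time_s: 44.28
eef_pos: [0.4954, -0.193, 0.1974]
eef_rot: [-0.001, 0.993, 0.118, -0.001]
wrist_force: [0.1, -0.3, -2.7]
opening: 0.17
```

```bash
python3 -m pendant '[[[0,0,-15,0,5],[0,0,-15,0,5],[0,0,-15,0,5],[0,0,-7,0,5],[0,0,0,0,5]]]'
```

```text
time_s: 44.9
eef_pos: [0.4958, -0.1933, 0.1465]
eef_rot: [-0.001, 0.993, 0.118, -0.001]
wrist_force: [-1.3, 2.4, -5.1]
opening: 0.174
```

```bash
python3 -m pendant '[[[0,0,-4,0,5],[0,0,-4,0,5],[0,0,0,0,5]]]'; python3 -m pendant '[[[0,0,-3,0,5],[0,0,0,0,5]]]'
```

```text
time_s: 45.28
eef_pos: [0.4962, -0.1931, 0.1395]
eef_rot: [-0.0, 0.993, 0.118, -0.0]
wrist_force: [-2.4, 4.7, -3.7]
opening: 0.17
time_s: 45.52
eef_pos: [0.4962, -0.1932, 0.1371]
eef_rot: [-0.0, 0.993, 0.118, -0.0]
wrist_force: [-4.8, 4.8, 0.5]
opening: 0.169
```

```bash
python3 -m pendant '[[[-0.6,0.7,-2,0,5],[0,0,0,0,5]]]'; python3 -m pendant '[[[0,0,-2,0,5],[0,0,0,0,5]]]'
```

```text
time_s: 45.78
eef_pos: [0.4963, -0.1926, 0.1356]
eef_rot: [-0.0, 0.993, 0.118, 0.001]
wrist_force: [-2.7, 6.0, 1.1]
opening: 0.174
time_s: 46.02
eef_pos: [0.4963, -0.1925, 0.1338]
eef_rot: [-0.0, 0.993, 0.118, 0.001]
wrist_force: [-3.7, 5.8, 3.0]
opening: 0.172
```

```bash
python3 -m pendant '[[[-0.4,0.8,-2,0,5],[0,0,-2,0,5],[0,0,-2,0,5],[0,0,0,0,5]]]'
```

```text
time_s: 46.52
eef_pos: [0.4964, -0.1924, 0.1286]
eef_rot: [0.001, 0.993, 0.118, 0.001]
wrist_force: [-5.3, 5.0, 6.4]
opening: 0.169
```

```bash
python3 -m pendant '[[[-0.4,0.4,-1.7,0,5],[0,0,0,0,5]]]'; python3 -m pendant '[[[0,0,0,-5,5],[0,0,0,-5,5],[0,0,0,0,5]]]'
```

```text
time_s: 46.78
eef_pos: [0.4963, -0.1924, 0.1273]
eef_rot: [0.001, 0.993, 0.118, 0.001]
wrist_force: [-3.8, 3.7, 8.1]
opening: 0.169
time_s: 47.15
eef_pos: [0.4962, -0.1918, 0.1269]
eef_rot: [0.001, 1.0, 0.031, 0.001]
wrist_force: [-3.9, 5.6, 6.6]
opening: 0.171
```

```bash
python3 -m pendant '[[[0,0,0,-8,5],[0,0,0,-8,5],[0,0,0,-8,5],[0,0,0,-8,5],[0,0,0,-8,5],[0,0,0,-8,5],[0,0,0,0,5]]]'; python3 - <<'E'
from h import *
print(monitor.get_obs()["torque"])
E
```

```text
time_s: 48.02
eef_pos: [0.4965, -0.1905, 0.1268]
eef_rot: [-0.001, 0.925, -0.379, 0.001]
wrist_force: [-1.5, 9.5, 7.5]
opening: 0.172
[1.70990316 0.37906996 0.04240069]
```

```bash
python3 -m pendant '[[[0,0.8,0,-6,5],[0,0,0,-6,5],[0,0,0,-4,5],[0,0,0,0,5]]]'; python3 -c "
from bench import monitor
print(monitor.get_obs()['torque'])"; python3 -m pendant '[[[0,0,0,-3,5],[0,0,0,0,5]]]'; python3 -c "
from bench import monitor
print(monitor.get_obs()['torque'])"
```

```text
time_s: 48.52
eef_pos: [0.4972, -0.1899, 0.127]
eef_rot: [-0.001, 0.864, -0.504, 0.002]
wrist_force: [0.5, 10.8, 6.4]
opening: 0.172
[ 1.61352421 -0.08265036  0.07501277]
time_s: 48.78
eef_pos: [0.4973, -0.1899, 0.1271]
eef_rot: [-0.002, 0.851, -0.526, 0.002]
wrist_force: [0.2, 10.3, 7.1]
opening: 0.174
[ 1.72423432 -0.18137733  0.17957756]
```

```bash
python3 -m pendant '[[[0,0,0,-2,5],[0,0,0,0,5]]]'; python3 -c "
from bench import monitor
print(monitor.get_obs()['torque'])"; python3 - <<'E'
from h import *
c=cam("scene")
for t in ("strainer_tbar","filler_home"): print(t,tip(c,"scene",t))
E
```

```text
time_s: 49.02
eef_pos: [0.497, -0.19, 0.1271]
eef_rot: [-0.001, 0.841, -0.54, 0.002]
wrist_force: [-0.0, 9.9, 5.9]
opening: 0.17
[1.59531561 0.12180898 0.26108375]
strainer_tbar []
filler_home [([0.4946, -0.1885, 0.1738], 0.9)]
```

```bash
python3 -m pendant '[[[0,0,2,0,5],[0,0,2,0,5],[0,0,0,0,5]]]'; python3 -m pendant '[[[0,0,1.5,0,5],[0,0,0,0,5]]]'; python3 -c "
from bench import monitor
print(monitor.get_obs()['torque'])"
```

```text
time_s: 49.55
eef_pos: [0.4969, -0.19, 0.1301]
eef_rot: [-0.001, 0.841, -0.54, 0.001]
wrist_force: [2.2, 8.5, 0.0]
opening: 0.172
time_s: 49.8
eef_pos: [0.4967, -0.1899, 0.1304]
eef_rot: [-0.001, 0.841, -0.541, 0.001]
wrist_force: [5.2, 6.5, -8.6]
opening: 0.17
[ 0.96388183 -1.0321712   0.21971301]
```

```bash
python3 -m pendant '[[[0,0,-1.5,0,30],[0,0,0,0,45],[0,0,0,0,45],[0,0,30,0,45],[0,0,60,0,45],[0,0,50,0,45],[-30,50,0,0,45],[-30,50,0,0,45]]]'; python3 - <<'E'
from h import *
for n in ("scene","top"):
  c=cam(n)
  for t in ("strainer_tbar","filler_home","filler"): print(n,t,tip(c,n,t))
  u,v=map(int,pix(c,[.496,-.192,.18])); cv2.imwrite("pics/e_%s.png"%n,c["img"][...,::-1])
c=cam("top"); hsv=cv2.cvtColor(c["img"],cv2.COLOR_RGB2HSV); u,v=pix(c,[.496,-.192,.184]); print(u,v)
g=c["img"][int(v)-24:int(v)+25,int(u)-24:int(u)+25].min(2)
m=(g>np.percentile(g,80)).astype(int)
print("\n".join("".join("#" if x>205 else "+" if x>170 else "." for x in r) for r in g))
print(monitor.get_obs()["wrist_force"])
E
```

```text
time_s: 50.8
eef_pos: [0.4349, -0.0906, 0.27]
eef_rot: [-0.0, 0.841, -0.541, 0.001]
wrist_force: [0.1, 0.8, 0.9]
opening: 0.524
scene strainer_tbar [([0.4993, -0.1956, 0.1721], 0.82), ([0.4983, -0.1906, 0.1424], 0.61)]
scene filler_home [([0.4952, -0.1902, 0.1739], 0.92)]
scene filler [([0.4949, -0.1924, 0.1439], 0.74)]
top strainer_tbar [([0.501, -0.1947, 0.1752], 0.67)]
top filler_home [([0.4981, -0.1954, 0.1731], 0.81)]
top filler [([0.4986, -0.1961, 0.1456], 0.85)]
402.076963956595 219.10266708637562
.................................................
.................................................
.................................................
.................................................
..................++.............................
.............+###########+.......................
..........+##############+++.....................
.........###############..+##+...................
.......+###############+..+####..................
......###########################................
.....+##########++......+########+...............
....+##..#####+.............+#####+.....
[... 1197 characters left out ...]
............
.................................................
.................................................
.................................................
.................................................
.................................................
.................................................
.................................................
.................................................
.................................................
.................................................
.................................................
.................................................
.................................................
[-0.12909826  0.12046154 -0.64100041]
```

```bash
python3 - <<'E'
from h import *
c=cam("top")
for t in ("wrench","plug","grease","hammer","brush","adapter"): print(t,tip(c,"top",t)[:1])
print(order.hand_in())
E
```

```text
wrench [([0.3833, 0.1647, 0.0024], 0.84)]
plug [([0.7582, 0.1566, 0.004], 0.65)]
grease [([0.7731, -0.0689, -0.0001], 0.7)]
hammer [([0.2714, 0.3554, 0.001], 0.66)]
brush [([0.6103, 0.484, 0.0022], 0.98)]
adapter [([0.5083, -0.3323, 0.139], 0.47)]
the job is handed in; nothing more can be done
None
```

The filler cap is locked home in the tank's neck, and I handed the job in at about 51 s of the 72 s allowed. The hand-in returned no verdict.

**What I did:** The moves cannot tilt the tool, so I stood the strainer up in stages:
1. I clamped the tube near its foot and tipped it up over the edge of the tank's lid.
2. I leaned it on the tank wall, pushed the foot in and drew it upright by the T-bar.
3. I set it on its foot on the mat, let go and rose clear. The cameras showed it standing.
4. I took it again by the T-bar, lowered it with the lugs in the notches, pressed the seal, turned it clockwise to the stop and let it rise.

**Last checks:**
- **Locked:** it rose 3.3 mm into the recesses and then held against about 9 N of upward pull.
- **Position:** the T-bar's centre is at z 0.172–0.175 (home is about 0.174), and it points about -63° where home is about -61.5°.
- **Other loose things:** all six are within about 4 mm of where they started, which is the detector's error.
- **Robot:** the gripper is open and touching nothing.

**What went wrong along the way:**
- **Height error:** the reported TCP height was about 33 mm lower than the real fingertips, so the first grasp closed on air.
- **Mat probe:** finding that offset pressed the fingertips on the mat with up to 85 N for a moment. That is over the 40 N figure if fingertips count as the gripper's body. The wrist stayed under 120 N.
- **Descent on the cap:** one lowering pressed a fingertip on the leaning cap with about 39 N upward, slightly over 40 N with the sideways part.
- **Jam at the lid:** the cap caught at the edge of the lid while being stood up, and drawing it out freed it.
- **Not confirmed:** turning torque rose only from about 0.08 to 0.26 N m at the stop, so I judged the lock from the rise and the pull.

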